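Widen the bottle holder by one hole and stand the bottle in it

ROBOT

A 6-joint arm with a two-finger parallel gripper is mounted at the origin on a cart in front of the work surface, level with it; the furniture and walls round the work are solid. World frame = base frame: x ahead of the robot, y to its left, z up, the work surface at z = 0. Lengths are in m, angles in degrees, forces in N, time in s.
With the tool pointing down it reaches from about 0.25 to 0.725 m from the base axis. Payload 9.7 kg.
Tool frame: the origin (TCP) lies at the centre of the arm's flange, where the gripper is bolted on; the fingertips stand 173 mm ahead of it and the grasp point (between the pads) lies 155 mm ahead of it; z points along the fingers, y is the line along which they close (so a half turn about z gives the same grasp; the last joint's range is limited). The gripper opens to 85 mm and grips with 20 to 120 N. Pads are 22 mm wide; open, the fingers measure 114 mm over their backs; the gripper's body (76 mm by 85 mm) begins 54 mm behind the grasp point. The pads swing forward as they close: fully open they stand 13 mm farther back than shut.
Start: joints at [-70.932, 4.979, 10.078, 95.1, 0, 90], TCP at [0.18, -0.52, 0.405] pointing down, gripper open.
Joint ranges: [-179.16, 179.16], [-48.56, 103.87], [-65.8, 70.77], [-126.05, 130.52], [-82.76, 87.17], [-180, 180]. Speed limits (degrees/s): [127.2, 127.2, 147.25, 180, 180, 180].

INTERFACE

Orientations are given as [roll, pitch, yaw] about the fixed x, y, z axes, in that order (R = Rz(yaw) Ry(pitch) Rx(roll)).
In Python, from workcell import monitor, camera, get_calibration, bot gives the robot as it stands.
- The arm moves only by the tool carry_out, never from a script. Its argument "targets" is text: rows parted by semicolons, each of 7 numbers parted by spaces: the shift along the tool's x, y, z in units of 0.04 m (1.0 is 0.04 m), then the turn, a rotation vector about the tool's x, y, z in units of 0.1 rad (1.0 is 0.1 rad), then the opening, from -1 (shut) to 1 (fully open), so that 0 is half open. A call has exactly 8 rows; each row shifts and turns the commanded pose from where the row before left it, along the tool's axes as they then stand; what a row does not reach is not made up. A row lasts 1/12 s, in which the tool goes at most 41.7 mm and 7.16 degrees, less where a joint would pass 70% of its speed; a pose out of reach is approached as far as the arm can. A call with a number of a shift or a turn outside -1 to 1 is refused whole. A call with a gripper value outside its range is refused whole. The fingers move at their own pace and stop on an object; "newtons" is the grip in N (left out, the last holds). Time passes only in rows, so rows that do not move let the fingers close, or fill a call up. It gives the time, the measured TCP pose, the force, the opening and the grip force at its end, in the units of the state.
- monitor.get_obs(): the state, without advancing time (a new reading comes with each control period).
- camera(name): name is "scene" or "top"; returns the picture (400x640x3 uint8, red, green, blue); there is no depth.
- get_calibration(name): a dict with "fx", "fy", "cx", "cy" (pixels), "D" ([k1, k2, p1, p2, k3] as OpenCV has them; the pictures are not rectified), "view" (4x4, takes a point from world to camera coordinates). Camera axes: x right, y down, z forward; pixel columns grow to the right and rows downward; lengths in m; the calibration is good to about 2 mm. A picture is of the moment at which its call begins. get_calibration takes no time and is no camera call.
- bot.job_done(): hands the job in; it is judged then, once.
The state is a dict: "time": time; "q": joint angles; "qd": joint speeds; "joint_efforts": joint torques, N m; "ee_pos": TCP position; "tcp_rot": TCP orientation; "wrist_force": force on the tool from outside, world axes, zero at the start; "torque": the same for the moment, N m; "opening": finger opening in m; "grasp_force": force on a finger pad.
Only numpy, scipy, OpenCV 4.12 (cv2) and the standard library are available. Lean on these libraries where they do the work, as an engineer would, in place of code of your own. Each camera call takes 0.05 s, during which the arm holds its last target. There are 200 camera calls.

TASK

The bottle holder is set too narrow for the brown stain bottle. Press in the two spring buttons of its sliding tube and slide the tube out until both buttons pop through the next pair of holes, stopping gently as soon as they catch; never force the tube against the buttons. Then stand the brown bottle upright on the holder's base plate between the two jaws, set it down gently, let go, and leave the other things where they are.

Things in the scene. Friction and masses are not known exactly. Their poses are not given: they have to be found in the camera images.
- holder: Bench bottle holder, fixed to the table. Grey base plate 130 (x) x 140 (y) x 6 mm; origin at the centre of its underside, +y is the way the sliding jaw opens. Fixed jaw 62 mm high at the -y end, inner face at y = -55 mm; both jaws span x = -50 to +60. A steel rail (28 x 26 mm, axis 46 mm above the table) runs along y at x = +38, from the fixed jaw to y = +105, beyond the plate.
- jaw (a joint): Travel of the sliding jaw and its tube (m): 0 at the start (within 1 mm), locked by the buttons in the first holes; grows as the jaw opens along the holder's +y. Gap between the jaws: 30 mm plus the travel. About 5 N of friction, 5 to 9 N with the buttons rubbing inside. The buttons meet the second holes at a travel of 40 to 60 mm, different each time, to be found by feel.
- jaw_plate (a point): Centre of the top edge of the sliding jaw's plate, 10 mm thick, 62 mm high, at the tube. The square tube on the rail is 36 mm wide, 32 mm high, top 62 mm above the table, and runs 125 mm from the jaw's inner face towards +y. A steel saddle (56 mm long, top 65 mm above the table) clamped over the tube near the jaw plate holds the second pair of holes.
- first_holes (a point): Point on the tube's axis (46 mm above the table) between its first pair of holes, 100 mm from the sliding jaw's inner face; moves with the jaw, axes as the holder's. At the start the two buttons stick out here, one on each side of the tube (holder's +x and -x). The holes are 12.6 mm wide.
- button_near (a joint): Round-ended spring button, 10 mm thick, on the rail's -x side at the holder's y = +75 mm, 46 mm above the table. 0: out, 4.5 mm proud of the tube's side (45 mm over both), locking it; 0.0045: flush; 0.0065: under the tube's wall. Spring 1 to 3 N. Flat gripper jaws squeezing the tube at the holes press it flush; pulling the tube along then pushes it the rest of the way in.
- button_far (a joint): The same button on the rail's +x side. Both spring out by themselves when they meet a hole, which has about 1 mm of play each way; with both flush, pulling the tube first takes up to about 20 N, and less than 10 N once they are under the wall; the resistance drops as they pop and then rises sharply, the tube being locked again. Over about 17 N on the buttons then counts as forcing.
- bottle_middle (a point): Centre, half-way up, of the brown glass stain bottle with a red screw cap: body 54 mm in diameter and 96 mm high, cap 27 mm in diameter from 96 to 115 mm above the underside; about 0.24 kg. Loose, standing upright on the right-hand table, whose top is 6 mm higher than the left one's.
- bottle_place (a point): Middle of the place for the bottle, on the top of the base plate (6 mm above the table): 35 mm from the fixed jaw's inner face, 42 mm in front of the rail's near side. A tall microscope (0.45 m) stands behind it, between holder and right-hand table: swing the arm past in front of it.
- tape_roll: Roll of tape lying flat, 62 mm across, 19 mm high; bystander.
- tissue_booklet: Flat booklet 58 x 85 x 12 mm; bystander.
- tweezers: Steel forceps lying flat, 123 mm long, along its y; bystander.
- petri_dish: Lidded petri dish, 62 mm across, 16 mm high; bystander.
- white_bottle: White bottle with blue cap, 52 mm in diameter, 122 mm high; bystander.
- bottle: The brown bottle of bottle_middle; origin at the centre of its underside, z up.
Things that resemble listed ones, but are neither listed nor needed, are in the scene too. Leave any purple look-alike of the bottle alone.

How it is judged:
By the outcome, as a careful person would: the job done as asked, in the order asked, and still so for the second after the job is handed in, with the robot touching nothing.
It also fails if it takes over 67 s, if anything falls off the work surface, if the arm or the gripper's body presses on something with over 40 N, if the wrist force passes 120 N, or if a joint passes its speed limit or range.

## Working session

There is one attempt and no reset: what is moved stays moved. The work goes in short steps, Python scripts to look and compute and a tool call to move; the robot and the scene stay as the last step left them, time stands still between calls to the robot, and variables do not carry over. Pictures are saved under pics/ and viewed, at most 13 in all, crops included, and the job is handed in when it is done.

Besides the shell and the picture viewer there is one more tool, called after "Request:" as name(argument=value, ...) on one line, values as JSON. carry_out: Moves the arm, as the interface text tells. Shifts and turns lie within -1 to 1; 1 stands for 0.04 m of shift or 0.1 rad of turn. Its arguments: {"type":"object","properties":{"targets":{"type":"string"},"newtons":{"type":"number"}},"required":["targets"]}

```bash
mkdir -p pics; ls; python3 - <<'E'
from workcell import monitor,camera,get_calibration
import cv2,numpy as np
for n in("scene","top"):
    im=camera(n); np.save(f"pics/{n}.npy",im); cv2.imwrite(f"pics/{n}.png",im[:,:,::-1]); c=get_calibration(n); print(n,c)
print(monitor.get_obs())
E
```

```text
pics
scene {'fx': 429.5878796763113, 'fy': 429.5878796763113, 'cx': 317.7999492189238, 'cy': 199.10037585773668, 'D': array([-0.11284888,  0.        ,  0.        ,  0.        ,  0.        ]), 'view': array([[-0.87232756, -0.48891675, -0.00224578,  0.46826161],
       [-0.2142367 ,  0.38636294, -0.89712113,  0.14081508],
       [ 0.43948523, -0.78210235, -0.44177895,  0.99841045],
       [ 0.        ,  0.        ,  0.        ,  1.        ]])}
top {'fx': 389.41924037409854, 'fy': 389.41924037409854, 'cx': 325.74167862468715, 'cy': 195.8656913590317, 'D': array([0.01721936, 0.        , 0.        , 0.        , 0.        ]), 'view': array([[ 1.74228456e-02, -9.99847916e-01, -7.67323049e-04,
         1.06502245e-01],
       [-9.94701754e-01, -1.72553955e-02, -1.01344325e-01,
         5.10071248e-01],
       [ 1.01315671e-01,  2.52896411e-03, -9.94851114e-01,
         1.19886686e+00],
       [ 0.00000000e+00,  0.00000000e+00,  0.00000000e+00,
         1.00000000e+00]])}
{'time': 0.1, 'q': array([-7.09339613e+01,  5.00774196e+00,  1.00381014e+01,  9.50988046e+01,
        1.17275852e-03,  9.00019385e+01]), 'qd': array([-0.02492377, -0.08734428,  0.09883696,  0.04950238,  0.03153588,
       -0.05684789]), 'joint_efforts': array([ 3.79971616e-04, -5.21560693e+01,  4.65653729e+01,  1.59598718e-02,
       -5.91743878e-05,  8.27557415e-06]), 'ee_pos': array([ 0.17966436, -0.51982904,  0.40404783]), 'tcp_rot': array([-1.79931555e+02, -1.17044198e-03,  1.90640988e+01]), 'wrist_force': array([ 0.46329752, -0.94817899,  0.31218533]), 'torque': array([ 0.06488029,  0.00979817, -0.01406391]), 'grasp_force': 0.0, 'opening': 0.08541237603768537}
```

View pics/scene.png

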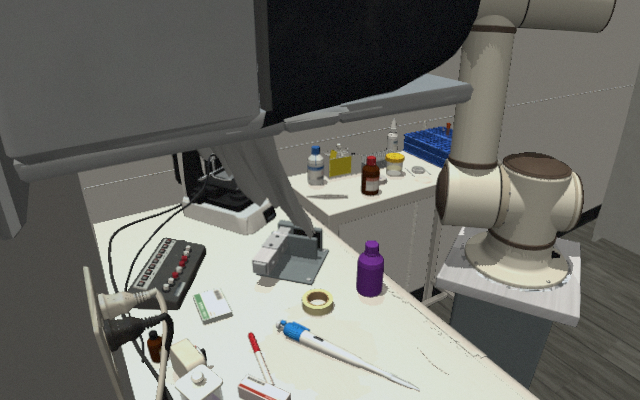

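View pics/top.png

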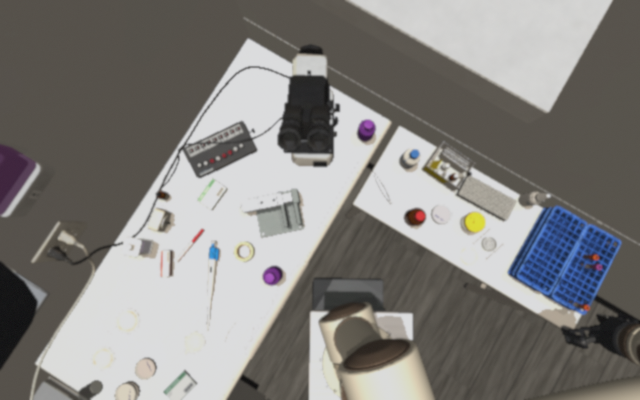

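Scene view: the holder is at about (290,250), and the brown bottle with the red cap stands on the right-hand table at (371,176). In the top view they are at (273,212) and (416,216). Bottle candidates in the scene view:
- (371,176): brown with red cap, on the right-hand table. This one fits.
- (155,345): small brown bottle on the left table. Wrong place and size.
- (370,270), plus a second one at top (367,128): purple look-alikes, to be left alone.

I'll confirm with one enlarged crop.

```bash
cat > h.py <<'E'
import numpy as np,cv2
from workcell import get_calibration
def cal(n):
    c=get_calibration(n);K=np.array([[c["fx"],0,c["cx"]],[0,c["fy"],c["cy"]],[0,0,1.]]);return K,np.array(c["D"]),np.array(c["view"])
def ray(n,uv):
    K,D,V=cal(n);p=cv2.undistortPoints(np.array(uv,float).reshape(-1,1,2),K,D).reshape(-1,2)
    d=np.c_[p,np.ones(len(p))]@V[:3,:3];return -V[:3,:3].T@V[:3,3],d
def plane(n,uv,z):
    o,d=ray(n,uv);return o+d*((z-o[2])/d[:,2])[:,None]
def proj(n,P):
    K,D,V=cal(n);return cv2.projectPoints(np.array(P,float).reshape(-1,1,3),V[:3,:3],V[:3,3],K,D)[0].reshape(-1,2)
E
python3 - <<'E'
import numpy as np,cv2
t=np.load("pics/top.npy");s=np.load("pics/scene.npy")
f=lambda im,x,y,w,h,k:cv2.resize(im[y:y+h,x:x+w],None,fx=k,fy=k,interpolation=cv2.INTER_CUBIC)
a=f(t,235,175,80,75,5); b=f(s,245,215,90,75,4); b=cv2.resize(b,(400,333)); c=f(s,345,145,50,60,4);d=f(t,390,190,50,50,4)
o=np.zeros((600,800,3),np.uint8);o[:375,:400]=a;o[:333,400:]=b;o[355:595,400:600]=c;o[380:580,600:800]=d
cv2.imwrite("pics/crop1.png",o[:,:,::-1])
from h import *
# bottle cap, red mask
for n,im,(x,y,w,h),z in(("top",t,(395,195,45,45),.121),("scene",s,(350,150,40,50),.121)):
    r=im[y:y+h,x:x+w].astype(int);m=((r[...,0]>110)&(r[...,1]<70)&(r[...,2]<80));v,u=np.nonzero(m);print(n,m.sum(),u.mean()+x,v.mean()+y,u.min()+x,u.max()+x,v.min()+y,v.max()+y,plane(n,[(u.mean()+x,v.mean()+y)],z if n=="top" else .111))
E
```

```text
top 78 419.2692307692308 215.35897435897436 415 423 210 220 [[ 0.44668192 -0.15535078  0.121     ]]
scene 23 371.0 158.1304347826087 367 375 156 179 [[ 0.4513873  -0.17426997  0.111     ]]
```

View pics/crop1.png

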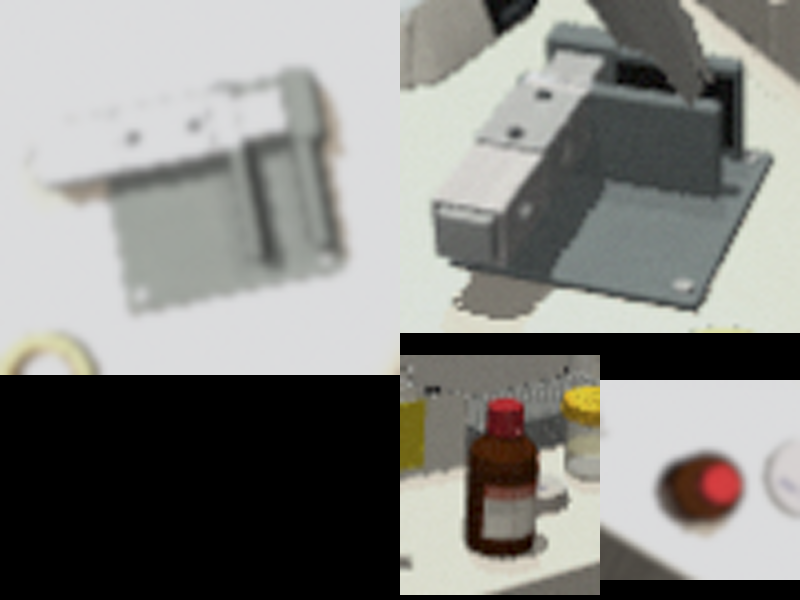

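Crop: it shows a brown body with white label and red cap, so this is the right bottle. The holder's plate corners are clear in both views, and the near button shows as a light dot at about scene (273.6,262.3).

```bash
cat >> h.py <<'E'
def Th(p,P):
    c,s=np.cos(p[2]),np.sin(p[2]);P=np.array(P,float);return np.c_[p[0]+c*P[:,0]-s*P[:,1],p[1]+s*P[:,0]+c*P[:,1],P[:,2]]
E
python3 - <<'E'
from h import *
from scipy.optimize import least_squares
T=lambda x,y:(235+x/5-.4,175+y/5-.4); S=lambda x,y:(245+(x-400)/4.444-.4,215+y/4.444-.4)
A=[((-.065,.07,.006),T(132,315)),((-.065,-.07,.006),T(345,262))]
B=[((-.065,.07,.006),S(695,308)),((-.065,-.07,.006),S(772,155)),((.020,.100,.062),S(500,213)),((.056,.100,.062),S(435,203)),((.0155,.075,.046),S(527,210))]
def res(p,w=(1,1)):
    return np.r_[(proj("top",Th(p,[a for a,_ in A]))-[b for _,b in A]).ravel()*w[0],(proj("scene",Th(p,[a for a,_ in B]))-[b for _,b in B]).ravel()*w[1]]
for w in((1,1),(1,0),(0,1)):
    r=least_squares(lambda p:res(p,w),[.4,.15,.2]);print(w,r.x,np.degrees(r.x[2]),res(r.x).round(1))
for P in A: print(plane("top",[P[1]],.006))
for P in B[:2]: print(plane("scene",[P[1]],.006))
# bottle
o1,d1=ray("top",[(419.3,215.4)]);print(plane("scene",[(371.5,160.2)],.1115),plane("top",[(419.3,215.4)],.121))
print(plane("scene",[(371,193.5)],.006))
E
```

```text
(1, 1) [0.4534909  0.26601665 0.23327628] 13.365746568841727 [-0.4 -0.   0.3  1.1  0.2 -0.9 -0.4 -0.9  0.1  0.2 -1.3 -0.3  0.8  1. ]
(1, 0) [0.45471739 0.26751083 0.26049136] 14.925055574084025 [-0.2  0.1  0.2 -0.1  0.4 -1.1 -1.7 -1.2  0.3  0.7 -1.3  0.5  0.8  1.4]
(0, 1) [0.45218629 0.26611722 0.21915224] 12.556498562761151 [-0.8  0.2  0.   1.8  0.1 -0.5  0.4 -0.5  0.   0.2 -1.3 -0.4  0.9  1. ]
[[0.37406079 0.3176812  0.006     ]]
[[0.40974865 0.18386583 0.006     ]]
[[0.37284647 0.32209062 0.006     ]]
[[0.40375342 0.18583705 0.006     ]]
[[ 0.44286886 -0.1577967   0.1115    ]] [[ 0.44656524 -0.15543838  0.121     ]]
[[ 0.43648063 -0.15268294  0.006     ]]
```

Request:
carry_out(targets="0.2 -0.33 0 0 0 0 1; 0.39 -0.66 0 0 0 0 1; 0.39 -0.66 0 0 0 0 1; 0.39 -0.66 0 0 0 0 1; 0.39 -0.66 0 0 0 0 1; 0.39 -0.66 0 0 0 0 1; 0.39 -0.66 0 0 0 0 1; 0.39 -0.66 0 0 0 0 1")

```text
time: 0.77
ee_pos: [0.2256, -0.293, 0.4043]
tcp_rot: [-180.0, 0.0, 19.0]
wrist_force: [0.5, -0.4, 0.0]
opening: 0.0856
grasp_force: 0.0
```

Request:
carry_out(targets="0.39 -0.66 0 0 0 0 1; 0.39 -0.66 0 0 0 0 1; 0.39 -0.66 0 0 0 0 1; 0.39 -0.66 0 0 0 0 1; 0.39 -0.66 0 0 0 0 1; 0.39 -0.66 0 0 0 0 1; 0.39 -0.66 0 0 0 0 1; 0.39 -0.66 0 0 0 0 1")

```text
time: 1.43
ee_pos: [0.2744, -0.0526, 0.4046]
tcp_rot: [180.0, -0.0, 19.0]
wrist_force: [0.5, -0.1, -0.5]
opening: 0.0852
grasp_force: 0.0
```

Request:
carry_out(targets="0.39 -0.66 0 0 0 0 1; 0.39 -0.66 0 0 0 0 1; 0.39 -0.66 0 0 0 0 1; 0.39 -0.66 0 0 0 0 1; 0.39 -0.66 0 0 0 0 1; 0.39 -0.66 0 0 0 0 1; 0.39 -0.66 0 0 0 0 1; 0.39 -0.66 0 0 0 0 1")

```text
time: 2.1
ee_pos: [0.3409, 0.1402, 0.4051]
tcp_rot: [-178.0, 0.0, 21.8]
wrist_force: [-0.4, -0.2, 0.5]
opening: 0.0856
grasp_force: 0.0
```

Request:
carry_out(targets="0 0 0 0 0 -0.5 1; 0 0 0 0 0 -0.98 1; 0 0 0 0 0 -0.98 1; 0 0 0 0 0 -0.98 1; 0 0 0 0 0 -0.98 1; 0 0 0 0 0 -0.98 1; 0 0 0 0 0 -0.98 1; 0 0 0 0 0 -0.98 1")

```text
time: 2.77
ee_pos: [0.3406, 0.1388, 0.4051]
tcp_rot: [-178.5, -1.3, 64.1]
wrist_force: [-0.7, -0.1, 0.4]
opening: 0.0853
grasp_force: 0.0
```

Request:
carry_out(targets="0 0 0 0 0 -0.98 1; 0 0 0 0 0 -0.98 1; 0 0 0 0 0 -0.98 1; 0 0 0 0 0 -0.98 1; 0 0 0 0 0 -0.98 1; 0 0 0 0 0 -0.98 1; 0 0 0 0 0 -0.98 1; 0 0 0 0 0 -0.5 1")

```text
time: 3.43
ee_pos: [0.3406, 0.1388, 0.4051]
tcp_rot: [-179.8, -1.9, 106.3]
wrist_force: [-0.4, 0.3, -0.4]
opening: 0.0854
grasp_force: 0.0
```

```bash
cat >> h.py <<'E'
from scipy.spatial.transform import Rotation as Ro
from workcell import monitor
def go(pos,yaw):
    o=monitor.get_obs();R=Ro.from_euler("xyz",o["tcp_rot"],degrees=True);G=Ro.from_euler("xyz",[180,0,yaw],degrees=True)
    print("pos",o["ee_pos"].round(4),"rot",o["tcp_rot"].round(2));print("turn units",((R.inv()*G).as_rotvec()/.1).round(2),"shift (after turn)",(G.inv().apply(np.array(pos)-o["ee_pos"])/.04).round(2),"q",o["q"].round(1))
E
python3 - <<'E'
from h import *
from workcell import camera
im=camera("scene");t=camera("top");np.save("pics/s2.npy",im);np.save("pics/t2.npy",t)
a=cv2.resize(im[205:295,240:340],None,fx=5,fy=5,interpolation=cv2.INTER_CUBIC);b=cv2.resize(t[150:270,180:330],None,fx=2,fy=2)
o=np.zeros((450,800,3),np.uint8);o[:,:500]=a;o[:240,500:]=b;cv2.imwrite("pics/crop2.png",o[:,:,::-1])
p=[.4535,.266,.2333]
print("hole",Th(p,[(.038,.075,.046)]),"place",Th(p,[(-.018,-.02,.006)]))
print("scope",plane("top",[(310,165)],.03),plane("top",[(300,150)],.35),"purple",plane("top",[(272,275)],.1))
h=Th(p,[(.038,.075,.201)])[0];h[2]=.27;go(h,103.4)
E
```

```text
hole [[0.47313133 0.34775335 0.046     ]] place [[0.44061143 0.24238042 0.006     ]]
scope [[0.60489306 0.16678708 0.03      ]] [[0.58178997 0.17653554 0.35      ]] purple [[0.26793464 0.26653223 0.1       ]]
pos [0.3406 0.1389 0.4052] rot [-179.77   -1.93  106.03]
turn units [-0.05 -0.34  0.46] shift (after turn) [4.31 4.43 3.38] q [ 21.6 -19.6 -11.9  97.7   1.9  95.6]
```

View pics/crop2.png

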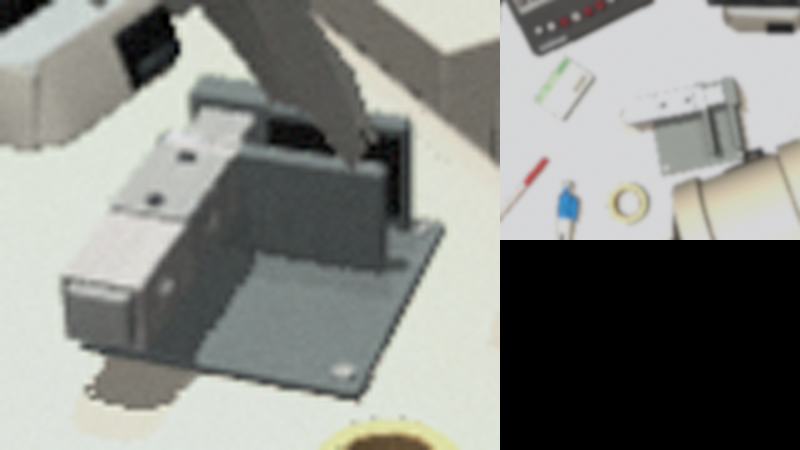

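The crop matches the earlier holder pose to within about 0.5 px. The near button is at (273.2,262.4) and the near plate corner at (312,284.6). Next I move above the first holes.

Request:
carry_out(targets="0 0 0 -0.05 -0.34 0.46 1; 0.6 0.6 0.3 0 0 0 1; 0.6 0.6 0.4 0 0 0 1; 0.6 0.6 0.4 0 0 0 1; 0.6 0.6 0.4 0 0 0 1; 0.6 0.6 0.4 0 0 0 1; 0.6 0.6 0.4 0 0 0 1; 0.6 0.6 0.4 0 0 0 1")

```text
time: 4.2
ee_pos: [0.466, 0.3426, 0.2962]
tcp_rot: [180.0, 0.0, 103.2]
wrist_force: [0.7, -0.4, 0.2]
opening: 0.0853
grasp_force: 0.0
```

```bash
python3 - <<'E'
from h import *
p=[.4535,.266,.2333];h=Th(p,[(.038,.075,.200)])[0];go(h,103.4)
E
```

```text
pos [0.466  0.3426 0.2962] rot [1.7998e+02 3.0000e-02 1.0322e+02]
turn units [ 0.    0.01 -0.03] shift (after turn) [0.08 0.2  2.4 ] q [ 36.3   8.1   1.4  83.4  -0.  113.1]
```

Request:
carry_out(targets="0.04 0.1 0.3 0 0 0 1; 0.04 0.1 0.4 0 0 0 1; 0 0 0.4 0 0 0 1; 0 0 0.4 0 0 0 1; 0 0 0.4 0 0 0 1; 0 0 0.3 0 0 0 1; 0 0 0.2 0 0 0 1; 0 0 0 0 0 0 1")

```text
time: 4.87
ee_pos: [0.4721, 0.3456, 0.1996]
tcp_rot: [-179.9, 0.1, 103.3]
wrist_force: [-0.5, 0.0, -0.5]
opening: 0.0854
grasp_force: 0.0
```

```bash
python3 - <<'E'
from h import *
from workcell import camera
im=camera("scene");t=camera("top")
a=cv2.resize(im[195:295,230:330],None,fx=4,fy=4,interpolation=cv2.INTER_CUBIC);b=cv2.resize(t[160:260,200:300],None,fx=4,fy=4,interpolation=cv2.INTER_CUBIC)
cv2.imwrite("pics/crop3.png",np.hstack([a,b])[:,:,::-1]);go([.4731,.3478,.2],103.4)
E
```

```text
pos [0.4726 0.346  0.2018] rot [1.7995e+02 2.0000e-02 1.0332e+02]
turn units [ 0.01  0.   -0.01] shift (after turn) [0.04 0.02 0.05] q [ 36.2  10.8  -6.   73.2  -0.  112.9]
```

View pics/crop3.png

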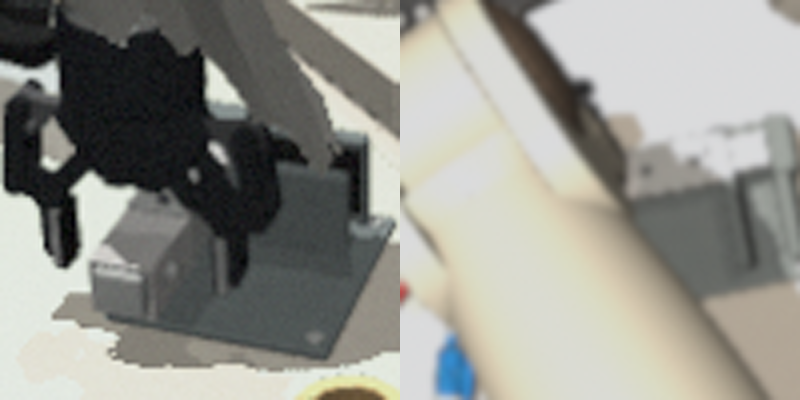

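```bash
python3 - <<'E'
from h import *
p=[.4535,.266,.2333]
P=[(.0155,.075,.046),(-.0045-.007,.075,.030),(-.0045-.007,.075,.041),(-.0045-.007,.064,.041),(-.0045-.007,.086,.041),(.0805+.007,.075,.041)]
print(((proj("scene",Th(p,P))-[230,195])*4).round(0))
E
```

```text
[[176. 271.]
 [225. 304.]
 [224. 287.]
 [231. 276.]
 [217. 299.]
 [ 53. 258.]]
```

Scene crop: the fingers straddle the tube. The near fingertip is at (235,287) and the far one at (65,267), against predictions of (224,287) and (53,258), so the gripper sits about 4 mm towards -x. I'll shift and close partly.

Request:
carry_out(targets="0.04 0.1 0.05 0 0 0 0.3; 0 0 0 0 0 0 0.3; 0 0 0 0 0 0 0.25; 0 0 0 0 0 0 0.25; 0 0 0 0 0 0 0.25; 0 0 0 0 0 0 0.25; 0 0 0 0 0 0 0.25; 0 0 0 0 0 0 0.25", newtons=20)

```text
time: 5.63
ee_pos: [0.476, 0.3485, 0.1995]
tcp_rot: [180.0, 0.0, 103.3]
wrist_force: [-0.9, 0.2, 1.1]
opening: 0.0535
grasp_force: 0.0
```

Request:
carry_out(targets="0 0 0 0 0 0 0.1; 0 0 0 0 0 0 0.05; 0 0 0 0 0 0 0; 0 0 0 0 0 0 -0.05; 0 0 0 0 0 0 -0.1; 0 0 0 0 0 0 -0.15; 0 0 0 0 0 0 -0.2; 0 0 0 0 0 0 -0.2", newtons=20)

```text
time: 6.3
ee_pos: [0.4748, 0.3483, 0.1998]
tcp_rot: [-179.8, 0.0, 103.4]
wrist_force: [-12.7, -3.5, 9.4]
opening: 0.0361
grasp_force: 19.0
```

```bash
python3 - <<'E'
from h import *
go([.4731,.3478,.2],103.4);o=monitor.get_obs();R=Ro.from_euler("xyz",o["tcp_rot"],degrees=True).inv()
print(R.apply(o["wrist_force"]),o["wrist_force"],o["torque"],o["opening"],o["grasp_force"])
E
```

```text
pos [0.4748 0.3483 0.1998] rot [-1.7984e+02  1.0000e-02  1.0337e+02]
turn units [-0.03  0.   -0.01] shift (after turn) [-0.   -0.04 -0.01] q [ 3.620e+01  1.130e+01 -5.500e+00  7.330e+01  1.000e-01  1.129e+02]
[ -0.52341089 -13.18042213  -9.37872131] [-12.67671924  -3.54742441   9.41671223] [-0.67806348  2.38638018 -0.21108608] 0.03607810833959968 18.999720560386777
```

Request:
carry_out(targets="0 -0.03 -0.02 0 0 0 -0.3; 0 0 0 0 0 0 -0.3; 0 0 0 0 0 0 -0.3; 0 0 0 0 0 0 -0.3; 0 0 0 0 0 0 -0.3; 0 0 0 0 0 0 -0.3; 0 0 0 0 0 0 -0.3; 0 0 0 0 0 0 -0.3", newtons=60)

```text
time: 6.97
ee_pos: [0.4744, 0.3482, 0.2]
tcp_rot: [-179.9, 0.0, 103.3]
wrist_force: [-6.4, -0.6, 2.4]
opening: 0.0351
grasp_force: 61.4
```

Request:
carry_out(targets="0.02 0 0 0 0 0 -0.3; 0.02 0 0 0 0 0 -0.3; 0.02 0 0 0 0 0 -0.3; 0.02 0 0 0 0 0 -0.3; 0.02 0 0 0 0 0 -0.3; 0.02 0 0 0 0 0 -0.3; 0.02 0 0 0 0 0 -0.3; 0.02 0 0 0 0 0 -0.3", newtons=60)

```text
time: 7.63
ee_pos: [0.4733, 0.3529, 0.2]
tcp_rot: [-179.9, 0.3, 103.3]
wrist_force: [-2.7, -16.6, 6.4]
opening: 0.0353
grasp_force: 60.9
```

Request:
carry_out(targets="0.02 0 0 0 0 0 -0.3; 0.02 0 0 0 0 0 -0.3; 0.02 0 0 0 0 0 -0.3; 0.02 0 0 0 0 0 -0.3; 0.02 0 0 0 0 0 -0.3; 0.02 0 0 0 0 0 -0.3; 0.02 0 0 0 0 0 -0.3; 0.02 0 0 0 0 0 -0.3")

```text
time: 8.3
ee_pos: [0.4718, 0.3595, 0.2]
tcp_rot: [-179.9, 0.2, 103.3]
wrist_force: [-4.3, -8.4, 4.2]
opening: 0.0355
grasp_force: 60.6
```

```bash
cat >> h.py <<'E'
def st():
    o=monitor.get_obs();R=Ro.from_euler("xyz",o["tcp_rot"],degrees=True).inv()
    print("travel mm",(R.apply(o["ee_pos"]-[.4744,.3482,.2])*1000).round(1),"F tool",R.apply(o["wrist_force"]).round(1),"op",o["opening"],o["tcp_rot"].round(2))
E
python3 - <<'E'
from h import *
from workcell import camera
st()
im=camera("scene");a=cv2.resize(im[195:295,230:330],None,fx=6,fy=6,interpolation=cv2.INTER_CUBIC);cv2.imwrite("pics/c4.png",a[:,:,::-1])
E
```

```text
travel mm [11.6  0.1 -0. ] F tool [-7.2 -6.1 -4.2] op 0.03545604114016127 [-179.94    0.18  103.27]
```

View pics/c4.png

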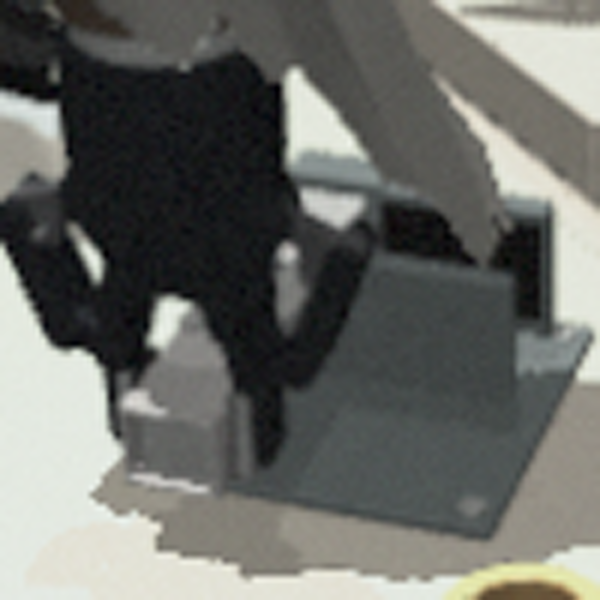

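The tube end has moved towards the camera, to (175,430) in the crop, so the jaw is sliding and the pull is down to about 7 N. I'll continue to about 36 mm.

Request:
carry_out(targets="0.025 -0.01 0 0 0 0 -0.3; 0.025 0 0 0 0 0 -0.3; 0.025 0 0 0 0 0 -0.3; 0.025 0 0 0 0 0 -0.3; 0.025 0 0 0 0 0 -0.3; 0.025 0 0 0 0 0 -0.3; 0.025 0 0 0 0 0 -0.3; 0.025 0 0 0 0 0 -0.3")

```text
time: 9.02
ee_pos: [0.4699, 0.3673, 0.2]
tcp_rot: [-180.0, 0.2, 103.3]
wrist_force: [-0.2, -9.0, 3.0]
opening: 0.0351
grasp_force: 60.3
```

Request:
carry_out(targets="0.025 0 0 0 0 0 -0.3; 0.025 0 0 0 0 0 -0.3; 0.025 0 0 0 0 0 -0.3; 0.025 0 0 0 0 0 -0.3; 0.025 0 0 0 0 0 -0.3; 0.025 0 0 0 0 0 -0.3; 0.025 0 0 0 0 0 -0.3; 0.025 0 0 0 0 0 -0.3")

```text
time: 9.68
ee_pos: [0.4681, 0.3751, 0.2]
tcp_rot: [180.0, 0.2, 103.3]
wrist_force: [-0.6, -9.2, 3.7]
opening: 0.0351
grasp_force: 60.4
```

Request:
carry_out(targets="0.025 0 0 0 0 0 -0.3; 0.025 0 0 0 0 0 -0.3; 0.025 0 0 0 0 0 -0.3; 0.025 0 0 0 0 0 -0.3; 0.025 0 0 0 0 0 -0.3; 0.025 0 0 0 0 0 -0.3; 0.025 0 0 0 0 0 -0.3; 0.015 0 0 0 0 0 -0.3")

```text
time: 10.35
ee_pos: [0.4664, 0.3826, 0.2]
tcp_rot: [180.0, 0.2, 103.3]
wrist_force: [0.3, -7.0, 3.1]
opening: 0.0351
grasp_force: 60.2
```

```bash
python3 - <<'E'
from h import *
st()
E
```

```text
travel mm [35.4  0.1 -0.1] F tool [-6.9 -1.3 -3. ] op 0.035119145114090665 [1.7999e+02 1.6000e-01 1.0327e+02]
```

Request:
carry_out(targets="0.01 0 0 0 0 0 -0.3; 0.01 0 0 0 0 0 -0.3; 0.01 0 0 0 0 0 -0.3; 0.01 0 0 0 0 0 -0.3; 0.01 0 0 0 0 0 -0.3; 0.01 0 0 0 0 0 -0.3; 0.01 0 0 0 0 0 -0.3; 0.01 0 0 0 0 0 -0.3", newtons=24)

```text
time: 11.02
ee_pos: [0.4657, 0.3857, 0.2]
tcp_rot: [180.0, 0.2, 103.3]
wrist_force: [0.9, -8.3, 3.2]
opening: 0.0354
grasp_force: 60.2
```

Request:
carry_out(targets="0.005 0 0 0 0 0 -0.3; 0.005 0 0 0 0 0 -0.3; 0.005 0 0 0 0 0 -0.3; 0.005 0 0 0 0 0 -0.3; 0.005 0 0 0 0 0 -0.3; 0.005 0 0 0 0 0 -0.3; 0.005 0 0 0 0 0 -0.3; 0.005 0 0 0 0 0 -0.3")

```text
time: 11.68
ee_pos: [0.4653, 0.3872, 0.2]
tcp_rot: [180.0, 0.2, 103.3]
wrist_force: [1.0, -8.6, 2.3]
opening: 0.0348
grasp_force: 60.2
```

Request:
carry_out(targets="0.005 0 0 0 0 0 -0.3; 0.005 0 0 0 0 0 -0.3; 0.005 0 0 0 0 0 -0.3; 0.005 0 0 0 0 0 -0.3; 0.005 0 0 0 0 0 -0.3; 0.005 0 0 0 0 0 -0.3; 0.005 0 0 0 0 0 -0.3; 0 0 0 0 0 0 -0.3")

```text
time: 12.35
ee_pos: [0.465, 0.3886, 0.2]
tcp_rot: [180.0, 0.2, 103.3]
wrist_force: [0.2, -8.3, 1.8]
opening: 0.0354
grasp_force: 60.2
```

Request:
carry_out(targets="0.005 0 0 0 0 0 -0.3; 0.005 0 0 0 0 0 -0.3; 0.005 0 0 0 0 0 -0.3; 0.005 0 0 0 0 0 -0.3; 0.005 0 0 0 0 0 -0.3; 0.005 0 0 0 0 0 -0.3; 0.005 0 0 0 0 0 -0.3; 0 0 0 0 0 0 -0.3")

```text
time: 13.02
ee_pos: [0.4647, 0.39, 0.2]
tcp_rot: [180.0, 0.2, 103.3]
wrist_force: [-0.7, -6.9, 2.8]
opening: 0.0353
grasp_force: 60.2
```

Request:
carry_out(targets="0.005 0 0 0 0 0 -0.3; 0.005 0 0 0 0 0 -0.3; 0.005 0 0 0 0 0 -0.3; 0.005 0 0 0 0 0 -0.3; 0.005 0 0 0 0 0 -0.3; 0.005 0 0 0 0 0 -0.3; 0.005 0 0 0 0 0 -0.3; 0 0 0 0 0 0 -0.3")

```text
time: 13.68
ee_pos: [0.4644, 0.3914, 0.2001]
tcp_rot: [180.0, 0.2, 103.3]
wrist_force: [1.0, -8.0, 2.3]
opening: 0.0352
grasp_force: 60.2
```

Request:
carry_out(targets="0.005 0 0 0 0 0 -0.3; 0.005 0 0 0 0 0 -0.3; 0.005 0 0 0 0 0 -0.3; 0.005 0 0 0 0 0 -0.3; 0.005 0 0 0 0 0 -0.3; 0.005 0 0 0 0 0 -0.3; 0.005 0 0 0 0 0 -0.3; 0 0 0 0 0 0 -0.3")

```text
time: 14.35
ee_pos: [0.4641, 0.3927, 0.2001]
tcp_rot: [180.0, 0.2, 103.3]
wrist_force: [0.6, -6.9, 2.2]
opening: 0.0353
grasp_force: 60.2
```

Request:
carry_out(targets="0.005 0 0 0 0 0 -0.3; 0.005 0 0 0 0 0 -0.3; 0.005 0 0 0 0 0 -0.3; 0.005 0 0 0 0 0 -0.3; 0.005 0 0 0 0 0 -0.3; 0.005 0 0 0 0 0 -0.3; 0.005 0 0 0 0 0 -0.3; 0 0 0 0 0 0 -0.3")

```text
time: 15.02
ee_pos: [0.4638, 0.3941, 0.2001]
tcp_rot: [180.0, 0.2, 103.3]
wrist_force: [0.1, -7.0, 2.3]
opening: 0.0352
grasp_force: 60.1
```

Request:
carry_out(targets="0.005 0 0 0 0 0 -0.3; 0.005 0 0 0 0 0 -0.3; 0.005 0 0 0 0 0 -0.3; 0.005 0 0 0 0 0 -0.3; 0.005 0 0 0 0 0 -0.3; 0.005 0 0 0 0 0 -0.3; 0.005 0 0 0 0 0 -0.3; 0 0 0 0 0 0 -0.3")

```text
time: 15.68
ee_pos: [0.4635, 0.3955, 0.2001]
tcp_rot: [180.0, 0.1, 103.3]
wrist_force: [0.5, -6.7, 2.2]
opening: 0.0353
grasp_force: 60.1
```

Request:
carry_out(targets="0.005 0 0 0 0 0 -0.3; 0.005 0 0 0 0 0 -0.3; 0.005 0 0 0 0 0 -0.3; 0.005 0 0 0 0 0 -0.3; 0.005 0 0 0 0 0 -0.3; 0.005 0 0 0 0 0 -0.3; 0.005 0 0 0 0 0 -0.3; 0 0 0 0 0 0 -0.3")

```text
time: 16.35
ee_pos: [0.4631, 0.397, 0.2]
tcp_rot: [180.0, 0.1, 103.3]
wrist_force: [0.3, -5.5, 1.7]
opening: 0.0356
grasp_force: 60.1
```

Request:
carry_out(targets="0.005 0 0 0 0 0 -0.3; 0.005 0 0 0 0 0 -0.3; 0.005 0 0 0 0 0 -0.3; 0.005 0 0 0 0 0 -0.3; 0.005 0 0 0 0 0 -0.3; 0 0 0 0 0 0 -0.3; 0 0 0 0 0 0 -0.3; 0 0 0 0 0 0 -0.3")

```text
time: 17.02
ee_pos: [0.4627, 0.3984, 0.2001]
tcp_rot: [180.0, 0.1, 103.3]
wrist_force: [2.4, -3.8, 1.4]
opening: 0.0353
grasp_force: 60.0
```

Request:
carry_out(targets="0.005 0 0 0 0 0 -0.3; 0.005 0 0 0 0 0 -0.3; 0.005 0 0 0 0 0 -0.3; 0 0 0 0 0 0 -0.3; 0 0 0 0 0 0 -0.3; 0 0 0 0 0 0 -0.3; 0 0 0 0 0 0 -0.3; 0 0 0 0 0 0 -0.3")

```text
time: 17.68
ee_pos: [0.4624, 0.3995, 0.2001]
tcp_rot: [179.9, 0.0, 103.4]
wrist_force: [2.7, -1.0, -2.6]
opening: 0.0353
grasp_force: 59.8
```

Request:
carry_out(targets="0.005 0 0 0 0 0 -0.3; 0.005 0 0 0 0 0 -0.3; 0.005 0 0 0 0 0 -0.3; 0 0 0 0 0 0 -0.3; 0 0 0 0 0 0 -0.3; 0 0 0 0 0 0 -0.3; 0 0 0 0 0 0 -0.3; 0 0 0 0 0 0 -0.3")

```text
time: 18.35
ee_pos: [0.4623, 0.4, 0.2002]
tcp_rot: [180.0, 0.0, 103.3]
wrist_force: [4.8, -0.8, -3.8]
opening: 0.0352
grasp_force: 59.7
```

```bash
python3 - <<'E'
from h import *
st()
E
```

```text
travel mm [53.2  0.2 -0.2] F tool [-1.9  4.5  3.8] op 0.03517168123108333 [1.7995e+02 1.0000e-02 1.0335e+02]
```

Request:
carry_out(targets="0.005 0 0 0 0 0 -0.3; 0.005 0 0 0 0 0 -0.3; 0.005 0 0 0 0 0 -0.3; 0 0 0 0 0 0 -0.3; 0 0 0 0 0 0 -0.3; 0 0 0 0 0 0 -0.3; 0 0 0 0 0 0 -0.3; 0 0 0 0 0 0 -0.3")

```text
time: 19.02
ee_pos: [0.4622, 0.4006, 0.2002]
tcp_rot: [180.0, 0.0, 103.3]
wrist_force: [5.7, -1.1, -3.6]
opening: 0.0349
grasp_force: 59.7
```

Request:
carry_out(targets="0.005 0 0 0 0 0 -0.3; 0.005 0 0 0 0 0 -0.3; 0.005 0 0 0 0 0 -0.3; 0 0 0 0 0 0 -0.3; 0 0 0 0 0 0 -0.3; 0 0 0 0 0 0 -0.3; 0 0 0 0 0 0 -0.3; 0 0 0 0 0 0 -0.3")

```text
time: 19.68
ee_pos: [0.4621, 0.4009, 0.2002]
tcp_rot: [180.0, 0.1, 103.3]
wrist_force: [6.4, -3.2, -3.0]
opening: 0.0354
grasp_force: 59.6
```

```bash
python3 - <<'E'
from h import *
from workcell import camera
st()
p=[.4535,.266,.2333]
print((proj("scene",Th(p,[(.0155,.075,.046),(.020,.075,.046)]))-[230,195])*6)
im=camera("scene");a=cv2.resize(im[195:295,230:330],None,fx=6,fy=6,interpolation=cv2.INTER_CUBIC);cv2.imwrite("pics/c5.png",a[:,:,::-1])
E
```

```text
travel mm [54.1  0.2 -0.2] F tool [-4.6  5.5  3. ] op 0.0353643735241484 [1.7995e+02 5.0000e-02 1.0334e+02]
[[264.05534316 406.84166034]
 [252.18073621 404.82987829]]
```

View pics/c5.png

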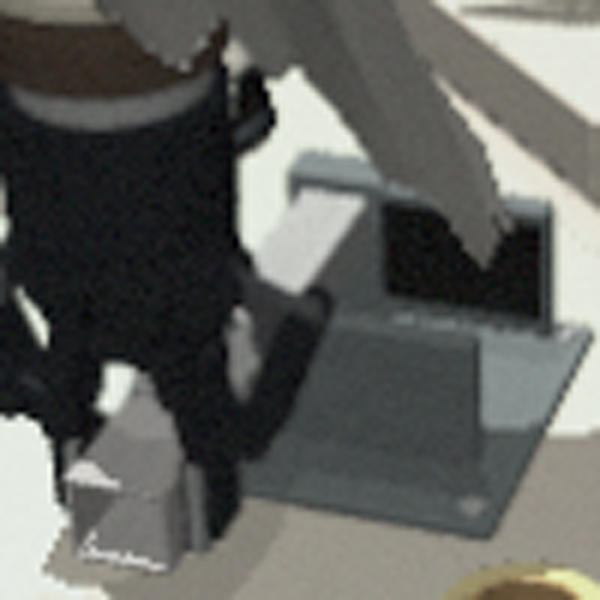

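The jaw is wide open and the gripper hides the button at (255,405). The last step moved only 0.3 of 0.6 mm with the force rising, so I'll confirm with one small step.

Request:
carry_out(targets="0.005 0 0 0 0 0 -0.3; 0.005 0 0 0 0 0 -0.3; 0 0 0 0 0 0 -0.3; 0 0 0 0 0 0 -0.3; 0 0 0 0 0 0 -0.3; 0 0 0 0 0 0 -0.3; 0 0 0 0 0 0 -0.3; 0 0 0 0 0 0 -0.3")

```text
time: 20.4
ee_pos: [0.462, 0.4012, 0.2002]
tcp_rot: [180.0, 0.1, 103.3]
wrist_force: [5.4, -3.5, -2.8]
opening: 0.0357
grasp_force: 59.6
```

Request:
carry_out(targets="0.005 0 0 0 0 0 -0.3; 0.005 0 0 0 0 0 -0.3; 0 0 0 0 0 0 -0.3; 0 0 0 0 0 0 -0.3; 0 0 0 0 0 0 -0.3; 0 0 0 0 0 0 -0.3; 0 0 0 0 0 0 -0.3; 0 0 0 0 0 0 -0.3")

```text
time: 21.07
ee_pos: [0.4619, 0.4016, 0.2002]
tcp_rot: [180.0, 0.1, 103.3]
wrist_force: [5.2, -4.1, -2.7]
opening: 0.0353
grasp_force: 59.6
```

Request:
carry_out(targets="0.005 0 0 0 0 0 -0.3; 0.005 0 0 0 0 0 -0.3; 0.005 0 0 0 0 0 -0.3; 0 0 0 0 0 0 -0.3; 0 0 0 0 0 0 -0.3; 0 0 0 0 0 0 -0.3; 0 0 0 0 0 0 -0.3; 0 0 0 0 0 0 -0.3")

```text
time: 21.73
ee_pos: [0.4618, 0.4022, 0.2001]
tcp_rot: [180.0, 0.1, 103.3]
wrist_force: [5.5, -2.7, -4.0]
opening: 0.0349
grasp_force: 59.6
```

Request:
carry_out(targets="0.005 0 0 0 0 0 -0.3; 0.005 0 0 0 0 0 -0.3; 0.005 0 0 0 0 0 -0.3; 0 0 0 0 0 0 -0.3; 0 0 0 0 0 0 -0.3; 0 0 0 0 0 0 -0.3; 0 0 0 0 0 0 -0.3; 0 0 0 0 0 0 -0.3")

```text
time: 22.4
ee_pos: [0.4617, 0.4028, 0.2002]
tcp_rot: [179.9, 0.1, 103.3]
wrist_force: [6.0, -4.0, -3.6]
opening: 0.0354
grasp_force: 59.6
```

```bash
python3 - <<'E'
from h import *
st()
E
```

```text
travel mm [56.   0.2 -0.2] F tool [-5.3  4.9  3.6] op 0.035368325199859225 [1.7995e+02 7.0000e-02 1.0333e+02]
```

Request:
carry_out(targets="0.005 0 0 0 0 0 -0.3; 0.005 0 0 0 0 0 -0.3; 0.005 0 0 0 0 0 -0.3; 0 0 0 0 0 0 -0.3; 0 0 0 0 0 0 -0.3; 0 0 0 0 0 0 -0.3; 0 0 0 0 0 0 -0.3; 0 0 0 0 0 0 -0.3")

```text
time: 23.07
ee_pos: [0.4615, 0.4033, 0.2001]
tcp_rot: [180.0, 0.1, 103.3]
wrist_force: [5.8, -3.3, -4.3]
opening: 0.0354
grasp_force: 59.6
```

Request:
carry_out(targets="0.005 0 0 0 0 0 -0.3; 0.005 0 0 0 0 0 -0.3; 0.005 0 0 0 0 0 -0.3; 0 0 0 0 0 0 -0.3; 0 0 0 0 0 0 -0.3; 0 0 0 0 0 0 -0.3; 0 0 0 0 0 0 -0.3; 0 0 0 0 0 0 -0.3")

```text
time: 23.73
ee_pos: [0.4614, 0.4038, 0.2001]
tcp_rot: [180.0, 0.1, 103.3]
wrist_force: [6.0, -5.2, -3.5]
opening: 0.0353
grasp_force: 59.6
```

Request:
carry_out(targets="0.005 0 0 0 0 0 -0.3; 0.005 0 0 0 0 0 -0.3; 0.005 0 0 0 0 0 -0.3; 0 0 0 0 0 0 -0.3; 0 0 0 0 0 0 -0.3; 0 0 0 0 0 0 -0.3; 0 0 0 0 0 0 -0.3; 0 0 0 0 0 0 -0.3")

```text
time: 24.4
ee_pos: [0.4614, 0.404, 0.2001]
tcp_rot: [180.0, 0.1, 103.3]
wrist_force: [6.6, -6.9, -1.9]
opening: 0.0352
grasp_force: 59.6
```

```bash
python3 - <<'E'
from h import *
st()
E
```

```text
travel mm [57.3  0.2 -0.3] F tool [-8.2  4.8  1.9] op 0.03517718910091062 [1.7995e+02 1.4000e-01 1.0330e+02]
```

Request:
carry_out(targets="0.005 0 0 0 0 0 -0.3; 0.004 0 0 0 0 0 -0.3; 0 0 0 0 0 0 -0.3; 0 0 0 0 0 0 -0.3; 0 0 0 0 0 0 -0.3; 0 0 0 0 0 0 -0.3; 0 0 0 0 0 0 -0.3; 0 0 0 0 0 0 -0.3")

```text
time: 25.07
ee_pos: [0.4613, 0.4042, 0.2001]
tcp_rot: [180.0, 0.2, 103.3]
wrist_force: [6.9, -9.4, -2.6]
opening: 0.0353
grasp_force: 59.5
```

```bash
python3 - <<'E'
from h import *
st()
E
```

```text
travel mm [57.5  0.2 -0.3] F tool [-10.7   4.6   2.7] op 0.03526139076486061 [1.7996e+02 1.7000e-01 1.0330e+02]
```

The force rises steeply with almost no motion: 10.7 N, of which about 5 N is friction. That means the tube is locked at about 57 mm. I'll relax the pull, release and lift.

Request:
carry_out(targets="-0.01 0.005 0 0 0 0 -0.3; -0.01 0.005 0 0 0 0 -0.3; 0 0 0 0 0 0 0; 0 0 0 0 0 0 0.3; 0 0 0 0 0 0 0.5; 0 0 0 0 0 0 0.6; 0 0 0 0 0 0 0.6; 0 0 0 0 0 0 0.6")

```text
time: 25.73
ee_pos: [0.4615, 0.4046, 0.2004]
tcp_rot: [180.0, 0.0, 103.4]
wrist_force: [0.2, -0.3, -0.7]
opening: 0.0682
grasp_force: 0.0
```

Request:
carry_out(targets="0 0 0 0 0 0 0.6; 0 0 -0.3 0 0 0 0.6; 0 0 -0.6 0 0 0 0.6; 0 0 -0.8 0 0 0 0.6; 0 0 -0.8 0 0 0 0.6; 0 0 -0.8 0 0 0 0.6; 0 0 -0.6 0 0 0 0.6; 0 0 -0.3 0 0 0 0.6")

```text
time: 26.4
ee_pos: [0.4613, 0.4044, 0.3734]
tcp_rot: [179.7, -0.1, 103.3]
wrist_force: [0.2, -0.2, 0.3]
opening: 0.0684
grasp_force: 0.0
```

```bash
python3 - <<'E'
from h import *
from workcell import camera
st()
im=camera("scene");np.save("pics/s6.npy",im);a=cv2.resize(im[195:295,230:330],None,fx=6,fy=6,interpolation=cv2.INTER_CUBIC);cv2.imwrite("pics/c6.png",a[:,:,::-1])
b=Th([.455,.2665,.2333],[(-.018,-.02,0)])[0];print(b)
go([.4365,-.155,.35],103.4)
E
```

```text
travel mm [  58.     1.2 -173.3] F tool [-0.3  0.1 -0.3] op 0.06841156493455565 [ 1.7969e+02 -1.2000e-01  1.0335e+02]
[0.44211143 0.24288042 0.        ]
pos [0.4614 0.4044 0.3744] rot [ 1.7961e+02 -1.6000e-01  1.0335e+02]
turn units [ 0.07 -0.03 -0.01] shift (after turn) [-13.46  -3.85   0.61] q [ 41.2  13.1  15.9  92.4  -0.  117.9]
```

View pics/c6.png

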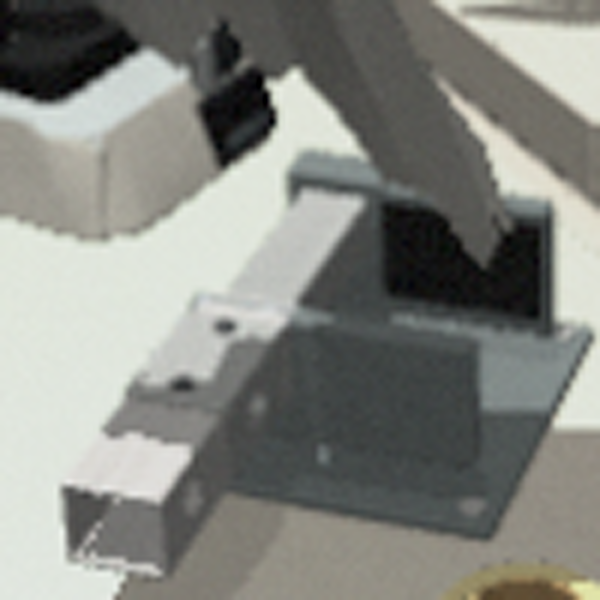

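Crop: the near button is out at (258,405) in the saddle, and the jaw is locked open. Next is the bottle, swinging in front of the microscope.

Request:
carry_out(targets="-0.35 -0.25 0 0.07 -0.03 0 1; -0.75 -0.52 0 0 0 0 1; -0.75 -0.52 0 0 0 0 1; -0.75 -0.52 0 0 0 0 1; -0.75 -0.52 0 0 0 0 1; -0.75 -0.52 0 0 0 0 1; -0.75 -0.52 0 0 0 0 1; -0.75 -0.52 0 0 0 0 1")

```text
time: 27.12
ee_pos: [0.3606, 0.1492, 0.3697]
tcp_rot: [-179.6, 0.2, 103.4]
wrist_force: [1.2, -0.5, 0.1]
opening: 0.085
grasp_force: 0.0
```

Request:
carry_out(targets="-0.8 0.03 0 0 0 0 1; -0.8 0.03 0 0 0 0 1; -0.8 0.03 0 0 0 0 1; -0.8 0.03 0 0 0 0 1; -0.8 0.03 0 0 0 0 1; -0.8 0.03 0 0 0 0 1; -0.8 0.03 0 0 0 0 1; -0.5 0.03 0 0 0 0 1")

```text
time: 27.78
ee_pos: [0.4275, -0.087, 0.3705]
tcp_rot: [-179.6, 0.2, 103.3]
wrist_force: [0.8, 0.5, -0.0]
opening: 0.0853
grasp_force: 0.0
```

```bash
python3 - <<'E'
from h import *
s=np.load("pics/scene.npy");t=np.load("pics/top.npy")
a=np.linspace(0,2*np.pi,60)
for c in((.445,-.1565),(.449,-.165)):
    for n,z,r in(("scene",.006,.027),("top",.006,.027),("top",.06,.027),("scene",.121,.0135),("top",.121,.0135)):
        q=proj(n,np.c_[c[0]+r*np.cos(a),c[1]+r*np.sin(a),0*a+z]);print(c,n,z,q.min(0).round(1),q.max(0).round(1))
# dark brown/red extents
for n,im,(x,y,w,h) in(("scene",s,(352,150,38,50)),("top",t,(398,200,30,32))):
    r=im[y:y+h,x:x+w].astype(int)
    m=((r[...,0]-r[...,2]>25)&(r[...,1]<100)).astype(np.uint8)
    for l,nm in((m,"all"),(m*((r[...,0]>150)),"cap")):
        k,lab,stt,_=cv2.connectedComponentsWithStats(l.astype(np.uint8));i=1+stt[1:,4].argmax();print(n,nm,stt[i,:2]+[x,y],stt[i,:2]+[x,y]+stt[i,2:4]-1)
go([.445,-.158,.35],103.4)
E
```

```text
(0.445, -0.1565) scene 0.006 [360.1 188.7] [377.8 196.3]
(0.445, -0.1565) top 0.006 [402.5 209.3] [419.5 226.3]
(0.445, -0.1565) top 0.06 [406.  208.1] [423.8 225.9]
(0.445, -0.1565) scene 0.121 [366.2 155.6] [375.4 158.8]
(0.445, -0.1565) top 0.121 [415.  211.3] [424.4 220.6]
(0.449, -0.165) scene 0.006 [360.  187.5] [377.6 194.9]
(0.449, -0.165) top 0.006 [405.2 208.1] [422.2 225.1]
(0.449, -0.165) top 0.06 [408.8 206.8] [426.6 224.6]
(0.449, -0.165) scene 0.121 [366.1 154.5] [375.3 157.7]
(0.449, -0.165) top 0.121 [417.9 209.9] [427.3 219.3]
scene all [362 156] [379 194]
scene cap [368 156] [374 158]
top all [407 209] [424 224]
top cap [416 211] [424 220]
pos [ 0.4275 -0.087   0.3705] rot [-179.64    0.22  103.27]
turn units [-0.06  0.04 -0.02] shift (after turn) [-1.83  0.01  0.51] q [-11.4 -11.   -9.   92.2  -0.3  65.3]
```

Request:
carry_out(targets="-0.6 0 0 -0.06 0.04 -0.02 1; -0.6 0 0.2 0 0 0 1; -0.45 0 0.3 0 0 0 1; -0.18 0 0.3 0 0 0 1; 0 0 0.3 0 0 0 1; 0 0 0.3 0 0 0 1; 0 0 0.2 0 0 0 1; 0 0 0 0 0 0 1")

```text
time: 28.45
ee_pos: [0.4439, -0.1547, 0.3047]
tcp_rot: [-179.9, -0.1, 103.5]
wrist_force: [-1.0, -0.1, 0.3]
opening: 0.0852
grasp_force: 0.0
```

```bash
python3 - <<'E'
from h import *
from workcell import camera
im=camera("scene");t=camera("top")
a=cv2.resize(im[120:220,320:420],None,fx=4,fy=4,interpolation=cv2.INTER_CUBIC);b=cv2.resize(t[170:270,370:470],None,fx=4,fy=4,interpolation=cv2.INTER_CUBIC)
cv2.imwrite("pics/c7.png",np.hstack([a,b])[:,:,::-1]);go([.445,-.158,.234],103.4)
E
```

```text
pos [ 0.4443 -0.155   0.3067] rot [-1.7998e+02 -5.0000e-02  1.0353e+02]
turn units [-0.   -0.01  0.02] shift (after turn) [-0.08 -0.    1.82] q [-19.2  -6.7 -12.3  84.5   0.   57.2]
```

View pics/c7.png

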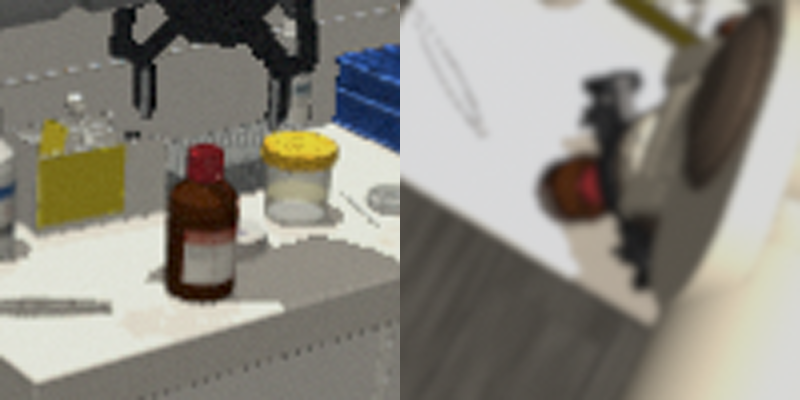

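The gripper is centred over the bottle: fingertips at (145,115) and (278,122), cap at (207,162). Descend and grip.

Request:
carry_out(targets="-0.04 -0.02 0.2 0 0 0 1; -0.04 0 0.4 0 0 0 1; 0 0 0.4 0 0 0 1; 0 0 0.4 0 0 0 1; 0 0 0.3 0 0 0 1; 0 0 0.12 0 0 0 1; 0 0 0 0 0 0 1; 0 0 0 0 0 0 1")

```text
time: 29.22
ee_pos: [0.4445, -0.159, 0.2344]
tcp_rot: [180.0, -0.0, 103.5]
wrist_force: [0.1, -0.6, 0.6]
opening: 0.0855
grasp_force: 0.0
```

Request:
carry_out(targets="0 0 0 0 0 0 0.7; 0 0 0 0 0 0 0.5; 0 0 0 0 0 0 0.4; 0 0 0 0 0 0 0.3; 0 0 0 0 0 0 0.2; 0 0 0 0 0 0 0.1; 0 0 0 0 0 0 0.1; 0 0 0 0 0 0 0.1", newtons=20)

```text
time: 29.88
ee_pos: [0.4447, -0.159, 0.2346]
tcp_rot: [179.9, 0.0, 103.5]
wrist_force: [2.4, 1.4, 5.1]
opening: 0.0536
grasp_force: 22.9
```

Request:
carry_out(targets="0 0 0 0 0 0 0; 0 0 0 0 0 0 0; 0 0 -0.2 0 0 0 0; 0 0 -0.4 0 0 0 0; 0 0 -0.6 0 0 0 0; 0 0 -0.6 0 0 0 0; 0 0 -0.6 0 0 0 0; 0 0 -0.3 0 0 0 0", newtons=35)

```text
time: 30.55
ee_pos: [0.4443, -0.1591, 0.3445]
tcp_rot: [179.9, 0.0, 103.5]
wrist_force: [1.0, 0.1, -2.0]
opening: 0.053
grasp_force: 37.2
```

```bash
python3 - <<'E'
from h import *
from scipy.optimize import least_squares
T=lambda x,y:(235+x/5-.4,175+y/5-.4); S=lambda x,y:(230+x/6-.4,195+y/6-.4)
A=[((-.065,.07,.006),T(132,315)),((-.065,-.07,.006),T(345,262))]
B=[((-.065,.07,.006),S(490,537)),((-.065,-.07,.006),S(593,335)),((.0155,.075,.046),S(258,405)),((-.05,-.055,.062),S(550,212)),((.020,.1575,.062),S(165,500)),((.056,.1575,.062),S(62,487))]
def res(p):
    r=np.r_[(proj("top",Th(p,[a for a,_ in A]))-[b for _,b in A]).ravel(),(proj("scene",Th(p,[a for a,_ in B]))-[b for _,b in B]).ravel()]
    c,s=np.cos(p[2]),np.sin(p[2]);lat=[((q-p[:2])@[c,s]-.038)*1000 for q in np.array([[.4740,.3481],[.4613,.4042]])]
    return np.r_[r,lat]
r=least_squares(res,[.455,.266,.233]);p=r.x;print(p,np.degrees(p[2]),res(p).round(1));b=Th(p,[(-.018,-.020,0)])[0];print(b)
st();go([b[0],b[1],.36],103.3)
E
```

```text
[0.45366722 0.26521912 0.22522984] 12.904719267985506 [-0.4 -0.2  0.4  1.2 -0.3 -1.2 -0.3 -1.9  1.3  0.4 -0.8  0.7 -1.3  0.6
 -0.9 -0.4  0.3  0.5]
[0.44058846 0.24170432 0.        ]
travel mm [-486.4 -147.2 -144.4] F tool [-0.2  0.9  2. ] op 0.05297164475421991 [1.7995e+02 3.0000e-02 1.0346e+02]
pos [ 0.4443 -0.1591  0.3445] rot [1.7995e+02 3.0000e-02 1.0346e+02]
turn units [0.01 0.   0.03] shift (after turn) [ 9.77  2.22 -0.39] q [-19.7  -6.5  -8.   88.5   0.   56.8]
```

Request:
carry_out(targets="0.3 -0.05 -0.2 0 0 0 0; 0.6 -0.09 -0.2 0 0 0 0; 0.7 -0.1 0 0 0 0 0; 0.7 -0.1 0 0 0 0 0; 0.7 -0.1 0 0 0 0 0; 0.7 -0.1 0 0 0 0 0; 0.7 -0.1 0 0 0 0 0; 0.7 -0.1 0 0 0 0 0")

```text
time: 31.22
ee_pos: [0.3668, 0.0337, 0.357]
tcp_rot: [-179.9, -0.1, 103.4]
wrist_force: [0.7, 1.0, -1.2]
opening: 0.0533
grasp_force: 37.2
```

Request:
carry_out(targets="0.7 -0.1 0 0 0 0 0; 0.6 0 0 0 0 0 0; 0.6 0.3 0 0 0 0 0; 0.6 0.5 0 0 0 0 0; 0.6 0.6 0 0 0 0 0; 0.6 0.6 0 0 0 0 0; 0.45 0.5 0 0 0 0 0; 0.2 0.3 0 0 0 0 0")

```text
time: 31.88
ee_pos: [0.4329, 0.2294, 0.3564]
tcp_rot: [-179.8, -0.0, 103.6]
wrist_force: [0.5, -1.5, -2.8]
opening: 0.0535
grasp_force: 37.5
```

```bash
python3 - <<'E'
from h import *
from workcell import camera
im=camera("scene")
go([.441,.2425,.2366],103.2);o=monitor.get_obs();print(o["opening"],o["grasp_force"],o["time"])
E
```

```text
pos [0.4338 0.2299 0.356 ] rot [-1.7986e+02 -3.0000e-02  1.0358e+02]
turn units [-0.03 -0.01  0.07] shift (after turn) [0.27 0.25 2.99] q [ 2.790e+01 -3.800e+00 -4.100e+00  8.980e+01  1.000e-01  1.043e+02]
0.053206955018113115 37.62441337108612 31.9333
```

Request:
carry_out(targets="0.14 0.12 0.1 -0.03 -0.01 0.07 0; 0.13 0.13 0.25 0 0 0 0; 0 0 0.3 0 0 0 0; 0 0 0.3 0 0 0 0; 0 0 0.25 0 0 0 0; 0 0 0.1 0 0 0 0; 0 0 0 0 0 0 0; 0 0 0 0 0 0 0")

```text
time: 32.6
ee_pos: [0.4399, 0.2393, 0.3062]
tcp_rot: [179.8, 0.0, 103.0]
wrist_force: [-0.3, -0.3, -2.5]
opening: 0.0534
grasp_force: 37.7
```

```bash
python3 - <<'E'
from h import *
from workcell import camera
im=camera("scene");t=camera("top")
a=cv2.resize(im[195:295,240:340],None,fx=4,fy=4,interpolation=cv2.INTER_CUBIC);b=cv2.resize(t[160:260,220:320],None,fx=4,fy=4,interpolation=cv2.INTER_CUBIC)
cv2.imwrite("pics/c8.png",np.hstack([a,b])[:,:,::-1]);go([.441,.2425,.2366],103.2)
q=proj("scene",Th([.4537,.2652,.2252],[(-.018,-.020,.077-.004),(-.018,-.02,.006)]));print((q-[240,195])*4)
E
```

```text
pos [0.4401 0.2395 0.3068] rot [1.7979e+02 1.0000e-02 1.0304e+02]
turn units [ 0.04  0.   -0.03] shift (after turn) [0.07 0.04 1.75] q [ 2.860e+01 -2.700e+00 -8.500e+00  8.390e+01 -1.000e-01  1.055e+02]
[[250.3020125  147.82327526]
 [252.44257377 246.78192357]]
```

View pics/c8.png

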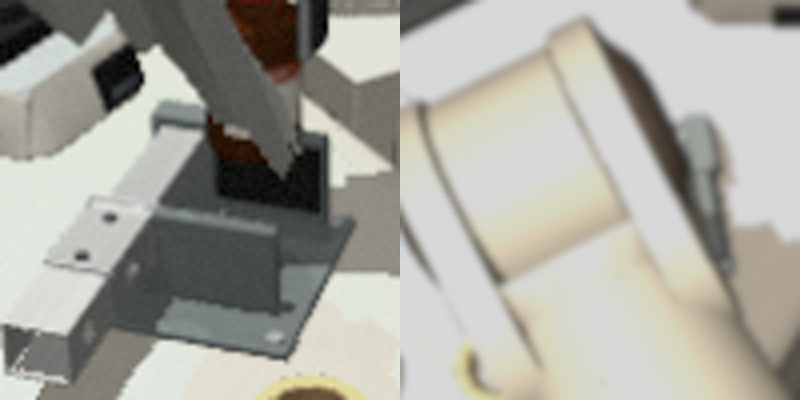

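The held bottle's base spans x=207–300 at y≈165 in the crop, above the gap where predicted. Lower it.

Request:
carry_out(targets="0.05 0.02 0.1 0.04 0 -0.03 0; 0.05 0.02 0.2 0 0 0 0; 0 0 0.3 0 0 0 0; 0 0 0.3 0 0 0 0; 0 0 0.3 0 0 0 0; 0 0 0.2 0 0 0 0; 0 0 0.1 0 0 0 0; 0 0 0 0 0 0 0")

```text
time: 33.37
ee_pos: [0.4403, 0.2437, 0.2447]
tcp_rot: [-179.8, 0.1, 103.2]
wrist_force: [-0.6, -0.0, -1.8]
opening: 0.0531
grasp_force: 37.7
```

Request:
carry_out(targets="0 0 0.03 0 0 0 0; 0 0 0.02 0 0 0 0; 0 0 0.02 0 0 0 0; 0 0 0.02 0 0 0 0; 0 0 0.02 0 0 0 0; 0 0 0.02 0 0 0 0; 0 0 0 0 0 0 0; 0 0 0 0 0 0 0")

```text
time: 34.03
ee_pos: [0.4406, 0.2438, 0.2409]
tcp_rot: [-179.9, 0.0, 103.2]
wrist_force: [0.4, 0.1, -2.5]
opening: 0.0532
grasp_force: 37.7
```

Request:
carry_out(targets="0 0 0.02 0 0 0 0; 0 0 0.02 0 0 0 0; 0 0 0.02 0 0 0 0; 0 0 0.02 0 0 0 0; 0 0 0.02 0 0 0 0; 0 0 0.01 0 0 0 0; 0 0 0 0 0 0 0; 0 0 0 0 0 0 0")

```text
time: 34.7
ee_pos: [0.4406, 0.2438, 0.2365]
tcp_rot: [-179.9, 0.0, 103.2]
wrist_force: [0.4, -0.5, -2.1]
opening: 0.0534
grasp_force: 37.7
```

Request:
carry_out(targets="0 0 0.01 0 0 0 0; 0 0 0.01 0 0 0 0; 0 0 0 0 0 0 0; 0 0 0 0 0 0 0; 0 0 0 0 0 0 0; 0 0 0 0 0 0 0; 0 0 0 0 0 0 0; 0 0 0 0 0 0 0")

```text
time: 35.37
ee_pos: [0.4406, 0.2438, 0.2357]
tcp_rot: [-179.9, 0.0, 103.2]
wrist_force: [0.9, 0.6, -3.4]
opening: 0.0537
grasp_force: 37.7
```

Request:
carry_out(targets="0 0 0.01 0 0 0 0; 0 0 0.01 0 0 0 0; 0 0 0 0 0 0 0; 0 0 0 0 0 0 0; 0 0 0 0 0 0 0; 0 0 0 0 0 0 0; 0 0 0 0 0 0 0; 0 0 0 0 0 0 0")

```text
time: 36.03
ee_pos: [0.4406, 0.2438, 0.2349]
tcp_rot: [-179.9, 0.0, 103.2]
wrist_force: [-0.7, 0.6, -2.2]
opening: 0.0536
grasp_force: 37.7
```

Request:
carry_out(targets="0 0 0.01 0 0 0 0; 0 0 0.005 0 0 0 0; 0 0 0 0 0 0 0; 0 0 0 0 0 0 0; 0 0 0 0 0 0 0; 0 0 0 0 0 0 0; 0 0 0 0 0 0 0; 0 0 0 0 0 0 0")

```text
time: 36.7
ee_pos: [0.4406, 0.2439, 0.2346]
tcp_rot: [-179.9, 0.0, 103.2]
wrist_force: [-1.1, 0.4, 6.3]
opening: 0.0537
grasp_force: 37.8
```

Touchdown at +6 N. Open slowly and lift.

Request:
carry_out(targets="0 0 0 0 0 0 0.2; 0 0 0 0 0 0 0.3; 0 0 0 0 0 0 0.35; 0 0 0 0 0 0 0.4; 0 0 0 0 0 0 0.5; 0 0 0 0 0 0 0.6; 0 0 0 0 0 0 0.65; 0 0 0 0 0 0 0.65")

```text
time: 37.37
ee_pos: [0.4406, 0.2438, 0.2342]
tcp_rot: [-179.9, 0.0, 103.2]
wrist_force: [-0.4, 0.8, -0.7]
opening: 0.0704
grasp_force: 0.0
```

Request:
carry_out(targets="0 0 -0.1 0 0 0 0.65; 0 0 -0.2 0 0 0 0.65; 0 0 -0.3 0 0 0 0.65; 0 0 -0.4 0 0 0 0.65; 0 0 -0.5 0 0 0 0.65; 0 0 -0.6 0 0 0 0.65; 0 0 -0.6 0 0 0 0.65; 0 0 -0.6 0 0 0 0.65")

```text
time: 38.03
ee_pos: [0.4405, 0.2438, 0.3689]
tcp_rot: [-180.0, 0.0, 103.2]
wrist_force: [-0.7, 0.8, -0.7]
opening: 0.0705
grasp_force: 0.0
```

Request:
carry_out(targets="0 -0.3 -0.4 0 0 0 0.65; -0.3 -0.5 0 0 0 0 0.65; -0.6 -0.6 0 0 0 0 0.65; -0.6 -0.6 0 0 0 0 0.65; -0.6 -0.6 0 0 0 0 0.65; -0.4 -0.4 0 0 0 0 0.65; -0.2 -0.2 0 0 0 0 0.65; 0 0 0 0 0 0 0.65")

```text
time: 38.7
ee_pos: [0.34, 0.1083, 0.3841]
tcp_rot: [179.9, 0.0, 103.1]
wrist_force: [0.8, -0.6, -0.1]
opening: 0.0707
grasp_force: 0.0
```

```bash
python3 - <<'E'
from h import *
from workcell import camera
im=camera("scene");t=camera("top");a=np.linspace(0,7,60)
for n,i,(x,y,w,h) in(("scene",im,(270,180,80,90)),("top",t,(255,180,60,60))):
    r=i[y:y+h,x:x+w].astype(int)
    for nm,m in(("cap",(r[...,0]>110)&(r[...,1]<70)&(r[...,2]<80)),("brown",(r[...,0]-r[...,2]>25)&(r[...,1]<90))):
        k,l,s,c=cv2.connectedComponentsWithStats(m.astype(np.uint8))
        if k>1: j=1+s[1:,4].argmax();print(n,nm,s[j,4],c[j]+[x,y],s[j,:2]+[x,y],s[j,:2]+[x,y]+s[j,2:4])
b=(.4406,.2438)
for n in("scene","top"):
  for z,rr in((.121,.0135),(.006,.027)):q=proj(n,np.c_[b[0]+rr*np.cos(a),b[1]+rr*np.sin(a),0*a+z]);print(n,z,q.min(0),q.max(0))
cv2.imwrite("pics/end.png",np.vstack([cv2.resize(im[170:295,230:350],None,fx=3,fy=3)])[:,:,::-1])
o=monitor.get_obs();print(o["time"],o["wrist_force"],o["ee_pos"])
E
```

```text
scene cap 2 [299.5 243.5] [299 243] [301 245]
scene brown 316 [299.60126582 237.09810127] [291 226] [315 248]
top cap 88 [280.5        214.72727273] [276 210] [286 221]
top brown 218 [282.65137615 215.78440367] [275 208] [292 225]
scene 0.121 [295.5757547  210.77755624] [307.80754287 216.54739413]
scene 0.006 [291.05845544 250.79160077] [314.23663718 263.78734002]
top 0.121 [276.11784379 210.3738869 ] [285.47282039 219.72724757]
top 0.006 [276.49079213 208.46253562] [293.46996528 225.44896581]
38.8 [ 0.42977329  0.53643272 -0.27137604] [0.34120755 0.10966623 0.38332131]
```

View pics/end.png

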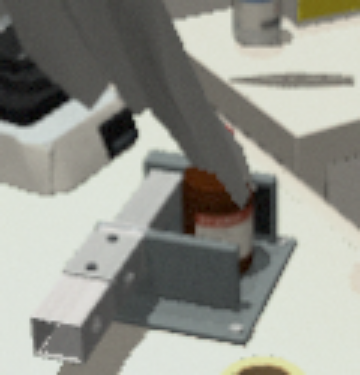

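The bottle stands upright between the jaws at (217,220) in the crop, and the cap centre in the top view is as predicted. The gripper is clear and the button is still out at (128,280).

```bash
python3 -c "
from workcell import bot
print(bot.job_done())"
```

```text
the job is handed in; nothing more can be done
None
```

The holder's tube locked in its second holes at about 57 mm of travel, with the pull never above about 17 N at my readings (about 11 N at the catch). The brown bottle stands upright on the base plate between the jaws, the gripper is clear, and I handed the job in at about 39 s; I did not see a verdict, and I saw only the near button pop out, not the far one.

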